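# Tap the brass bearing cup of an engraver's turntable square into its base

## Robot

A 6-joint arm with a two-finger parallel gripper is mounted at the origin on the work surface. World frame = base frame: x ahead of the robot, y to its left, z up, the work surface at z = 0. Lengths are in m, angles in rad, forces in N, time in s.
With the tool pointing down it reaches from about 0.35 to 0.975 m from the base axis. Payload 4.9 kg.
Tool frame: the origin (TCP) lies on the front face of the gripper's body, between the roots of the fingers; the fingertips stand ctrl.tip_extent ahead of it and the grasp point (between the pads) lies 54 mm ahead of it (ctrl.tip_extent is the distance from the TCP to the fingertips, in m); z points along the fingers, y is the line along which they close (so a half turn about z gives the same grasp; the last joint's range is limited). The gripper opens to 85 mm and grips with 20 to 120 N. Pads are 22 mm wide; open, the fingers measure 114 mm over their backs; the gripper's body (76 mm by 85 mm) begins 54 mm behind the grasp point. The pads swing forward as they close: fully open they stand 13 mm farther back than shut.
Start: joints at [1.197, 0.053, 1.613, -0, 1.476, -0.119], TCP at [0.158, 0.605, 0.304] pointing down, gripper open.
Joint ranges: [-3.01, 3.01], [-1.01, 2.22], [0.06, 2.58], [-1.02, 4.17], [0.09, 2.62], [-3.14, 3.14]. Speed limits (rad/s): [2.57, 2.57, 3.14, 3.14, 3.14, 3.14].

## Interface

Orientations are given as a rotation vector (axis times angle).
In Python, from station import ctrl gives the robot as it stands.
- The arm moves only by the tool apply_moves, never from a script. Its argument "rows" is one flat list of numbers, 6 for each row, row after row: the shift along the tool's x, y, z normalised to -1 to 1, where 1 is 0.6 m, then the turn, a rotation vector about the tool's x, y, z normalised to -1 to 1, where 1 is 90 degrees. A call has 1 to 20 rows; each row is the pose to reach, as a shift and turn from the pose commanded when the call began, along the tool's axes at that moment; what a row does not reach only later rows make up. A row lasts 1/10 s, in which the tool goes at most 50 mm and 8.59 degrees, less where a joint would pass 70% of its speed; a pose out of reach is approached as far as the arm can. A call with a number of a shift or a turn outside -1 to 1 is refused whole. A call with a gripper value outside its range is refused whole. "grip" is the opening, from 0 (shut) to 1 (fully open), set as the call begins (left out, the last holds). The fingers move at their own pace and stop on an object; "grip_force" is the grip in N (left out, the last holds). Time passes only in rows, so rows that repeat a pose let the fingers close. It gives the time, the measured TCP pose, the force, the opening and the grip force at its end, in the units of the state.
- ctrl.get_obs(): the state, without advancing time (a new reading comes with each control period).
- ctrl.get_image(name): name is "side" or "top" or "wrist"; returns (picture, depth): 420x560x3 uint8, blue, green, red; 420x560 float32, m along the optical axis (not along the pixel's ray), 0 where there is no reading.
- ctrl.camera_model(name): a dict with "mtx" (3x3 intrinsics, pixels), "k1" (the pictures are not rectified: a ray, as slopes to the right and down, at radius r is drawn at 1 + k1 r^2 times it, then the intrinsics apply), "R" (3x3) and "t" (3): a world point X has camera coordinates R X + t; the wrist camera has in their place "tool_from_camera" (4x4, takes a point from camera to tool coordinates, whose origin is the TCP and whose axes are the flange's). Camera axes: x right, y down, z forward; pixel columns grow to the right and rows downward; lengths in m; the calibration is good to about 2 mm. A picture is of the moment at which its call begins: read the wrist's pose just before it. camera_model takes no time and is no camera call.
- ctrl.finish_job(): hands the job in; it is judged then, once.
The state is a dict: "t": time; "q": joint angles; "dq": joint speeds; "effort": joint torques, N m; "tool_pos": TCP position; "tool_rot": TCP orientation; "contact_force": force on the tool from outside, world axes, zero at the start; "wrist_torque": the same for the moment, N m; "opening": finger opening in m; "grip_force": force on a finger pad.
Only numpy, scipy, OpenCV 4.12 (cv2) and the standard library are available. Lean on these libraries where they do the work, as an engineer would, in place of code of your own. Each camera call takes 0.05 s, during which the arm holds its last target. There are 200 camera calls.

## Task

Take the nylon drift from its holder and, pushing only with its tip and gently (never over 40 N), tap the brass bearing cup into the dark turntable base a little at a time, alternately around its rim so that it does not cock, until its flange sits fully home all round. Prove the seat with a steady push of about 20 N, held for half a second, on the red, then the blue, then the white dot. Then stand the drift back in its holder and let go of it, leaving the other things on the bench where they are.

Things in the scene. Friction and masses are not known exactly. Their poses are not given: they have to be found in the camera images.
- base: Dark round cast turntable base, fixed, its foot let into the bench by 0 to 8 mm (differs every time), 140 mm across (152 mm at the foot), 55 mm high from its underside, with an upright through bore of 93 mm; three small black screw heads on its top face. Origin at the centre of its underside, on the bore's axis; z up.
- cup: Brass bearing cup, started in the bore: a flat ring flange 116 mm outside, 84 mm inside, 6 mm thick, with a 92 mm barrel below it, already in the bore. Origin on its axis at the flange's underside, z up along the axis. At the start the flange stands 4.5 to 6 mm clear of the base, slightly tilted. Home, its underside lies on the base's top face all round. Over 40 N damages it.
- mark0 (a point): Red dot, 8 mm across, on top of the cup's flange, 50 mm from its axis, on the base's x axis. Every dot is 61 mm above the base's origin when home, up to 67 mm at the start. Friction holds the cup below each dot, unequally: pushed straight down on a dot at 10 mm/s that side yields at about 4 to 10 N, stays where left, and the other two dots hardly move. Home it feels solid: the force shoots up.
- mark1 (a point): Blue dot, like the red one, 120 degrees round (anticlockwise from above). The cup is spoiled if it ever leans more than 3 degrees, that is if one dot gets about 4 mm deeper than the other two: sink about 2 mm at one dot, then go on to the next.
- mark2 (a point): White dot, like the red one, 240 degrees round (anticlockwise from above).
- drift: Nylon drift (push tool), loose, 100 g, round, 135 mm long, standing upright in its holder: white shaft 16 mm across from the flat tip up to 75 mm, then an orange handle 24 mm across from 75 to 135 mm. Origin at the centre of the tip (its lower end), z along the drift towards the handle.
- holder: Aluminium tube, fixed upright on the bench, 48 mm outside, 21 mm inside, 50 mm high, open at the top, in which the drift stands with its tip on the bench. Origin at the centre of its underside, z up.
- tub: Small white lidded tub, 58 mm across, 35 mm high, a bystander. Origin at the centre of its underside.
- puck: Round steel and black work rest, 68 mm across, 25 mm high, with a toothed brass plate on top, a bystander. Origin at the centre of its underside.
- graver: Graver with aluminium handle, 140 mm long, lying on the bench, a bystander. Origin at its middle, x towards its steel point.
Mind the look-alikes: they are no part of the job. What is meant by the drift is not pink, and is the larger of those in its own colour. What is shaped like the holder but green is not meant.

How it is judged:
On the way, in this order (a step that is already met when the one before it is completed fails the run):
1. the drift is lifted out of its holder (z of drift in the frame of holder above 0.053 m), for 0.1 s.
2. with the cup home all round, the drift pushes steadily on the red dot (14 to 40 N) (z of each of mark0, mark1, mark2 in the frame of base below 0.0625 m and horizontal distance between drift and mark0 below 0.014 m and contact force between drift and cup above 14 N), for 0.3 s.
3. with the cup home all round, the drift pushes steadily on the blue dot (14 to 40 N) (z of each of mark0, mark1, mark2 in the frame of base below 0.0625 m and horizontal distance between drift and mark1 below 0.014 m and contact force between drift and cup above 14 N), for 0.3 s.
4. with the cup home all round, the drift pushes steadily on the white dot (14 to 40 N) (z of each of mark0, mark1, mark2 in the frame of base below 0.0625 m and horizontal distance between drift and mark2 below 0.014 m and contact force between drift and cup above 14 N), for 0.3 s.
At the end, for the whole second after the job is handed in: Each dot is within 1.5 mm of its home height, and the drift stands in its holder, tip down (within 6 mm of the bottom and of the axis, leaning less than about 9 degrees), at rest and released (z of each of mark0, mark1, mark2 in the frame of base below 0.0625 m and horizontal distance between drift and holder below 0.006 m and z of drift in the frame of holder below 0.006 m and angle between drift's own z axis and vertical below 0.16 rad and linear speed of drift below 0.02 m/s); the robot touches nothing.
It fails at once if the cup cocks: it leans more than 3 degrees in the bore (angle between the z axis of cup and the z axis of base, either way round above 0.0545 rad).
It fails at once if the drift pushes the cup with more than 40 N (contact force between drift and cup above 40 N).
It fails at once if the bare gripper or arm pushes the cup (contact force between any of the fingers, the arm and cup above 1 N).
It fails at once if a bystander is shifted by more than 15 mm (distance of any of tub, puck, graver from where it was at the start of the episode above 0.015 m).
It also fails if it takes over 72 s, if anything falls off the work surface, if the arm or the gripper's body presses on something with over 40 N, if the wrist force passes 120 N, or if a joint passes its speed limit or range.

## Working session

There is one attempt and no reset: what is moved stays moved. The work goes in short steps, Python scripts to look and compute and a tool call to move; the robot and the scene stay as the last step left them, time stands still between calls to the robot, and variables do not carry over. Pictures are saved under pics/ and viewed, at most 10 in all, crops included, and the job is handed in when it is done.

Besides the shell and the picture viewer there is one more tool, called after ">>>" as name(argument=value, ...), one argument or row to a line, values as JSON. apply_moves: Moves the arm, as the interface text tells. Its arguments: {"type":"object","properties":{"rows":{"type":"array","items":{"type":"number"}},"grip":{"type":"number"},"grip_force":{"type":"number"}},"required":["rows"]}

```bash
mkdir -p pics; cat > h.py <<'E'
import numpy as np,cv2
from scipy.spatial.transform import Rotation as Ro
from station import ctrl
def snap(n):
    o=ctrl.get_obs(); im,d=ctrl.get_image(n); m=ctrl.camera_model(n)
    if 'R' in m: R=np.array(m['R']).T; t=-R@np.array(m['t'])
    else:
        T=np.array(m['tool_from_camera']); Rt=Ro.from_rotvec(o['tool_rot']).as_matrix()
        R=Rt@T[:3,:3]; t=Rt@T[:3,3]+o['tool_pos']
    return dict(im=im,d=d,K=np.array(m['mtx']),k1=m['k1'],R=R,t=t)
def ray(s,u,v):
    K=s['K']; x=np.array([(u-K[0,2])/K[0,0],(v-K[1,2])/K[1,1]]); y=x.copy()
    for _ in range(20): y=x/(1+s['k1']*(y@y))
    return np.array([*y,1.])
def pt(s,u,v,z=None):
    r=s['R']@ray(s,u,v)
    if z is None: return s['t']+r*s['d'][int(round(v)),int(round(u))]
    return s['t']+r*(z-s['t'][2])/r[2]
def save(s,n): 
    np.savez('/tmp/'+n+'.npz',**s); cv2.imwrite('pics/'+n+'.png',s['im'])
def load(n): 
    z=np.load('/tmp/'+n+'.npz'); return {k:z[k] for k in z}
E
python3 - <<'E'
from h import *
for n in('top','side'): s=snap(n); save(s,n); print(n,s['t'])
o=ctrl.get_obs(); print(o,ctrl.tip_extent)
E
```

```text
top [ 0.52936499 -0.02602965  1.09416238]
side [ 0.24445229 -0.54361286  0.56427912]
{'t': 0.1, 'q': array([ 1.19698568e+00,  5.33133422e-02,  1.61417037e+00, -6.90192481e-06,
        1.47597166e+00, -1.19016630e-01]), 'dq': array([ 0.00136871, -0.00173657, -0.00406944,  0.00021697, -0.00202325,
       -0.00104081]), 'effort': array([ 6.69807159e-04, -3.94896019e+01, -3.71366072e+01, -5.81998484e-05,
        3.84760962e-03, -7.00676040e-06]), 'tool_pos': array([0.15738262, 0.60441833, 0.3027637 ]), 'tool_rot': array([-3.99089692e-01, -3.11568788e+00,  2.83979395e-03]), 'contact_force': array([-0.61297203, -0.08627003,  0.08191309]), 'wrist_torque': array([ 0.0396072 , -0.01731259,  0.02958385]), 'grip_force': 0.0, 'opening': 0.0853785895854791} 0.0726
```

View pics/top.png

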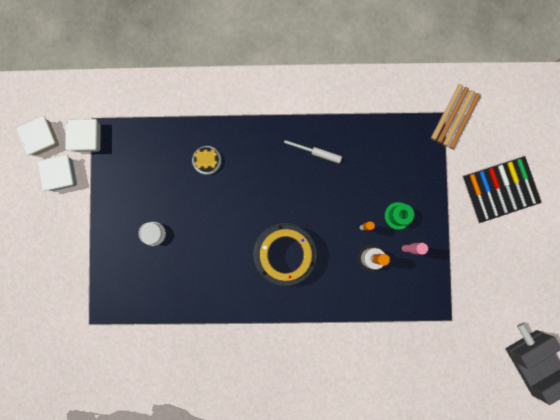

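View pics/side.png

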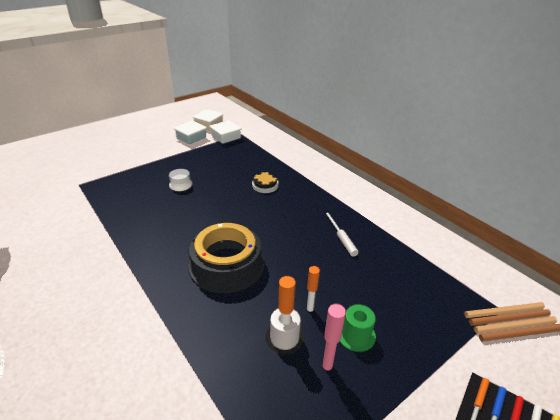

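The top view shows the drift in the aluminium holder (handle top about (384,259)), the cup and base centred about (286,254), and the look-alikes small orange (366,226), pink (418,248) and green (400,215). I'll convert these to positions and enlarge the area.

```bash
python3 - <<'E'
from h import *
s=load('top');q=load('side')
for n,u,v in [('drift top',384,259),('holder',373,258),('small',370,226),('pink',422,248),('green',400,215),('cup',286,254),('flange',286,278),('tub',152,233),('puck',206,159),('base top',286,281)]:
    print(n,pt(s,u,v).round(4))
for n,u,v in [('drift top',287,281),('holder',278,325),('red',205,254),('blue',250,246),('white',220,226)]: print('side',n,pt(q,u,v).round(4))
a=cv2.resize(s['im'][200:300,240:440],None,fx=4,fy=4,interpolation=cv2.INTER_CUBIC)
cv2.imwrite('pics/topc.png',a)
E
```

```text
drift top [ 0.501  -0.2418  0.1353]
holder [ 0.5021 -0.229   0.0857]
small [ 0.5714 -0.2213  0.1007]
pink [ 0.5227 -0.3212  0.1358]
green [ 0.601  -0.3137 -0.0016]
cup [ 5.119e-01 -4.050e-02  2.000e-04]
flange [ 0.4595 -0.0389  0.0612]
tub [0.5647 0.2687 0.0372]
puck [0.7377 0.1449 0.0253]
base top [ 0.4519 -0.039   0.0476]
side drift top [ 0.4998 -0.2417  0.1366]
side holder [ 0.4822 -0.2459  0.0519]
side red [ 0.4637 -0.0482  0.0618]
side blue [ 0.5424 -0.079   0.0623]
side white [0.5255 0.0024 0.0648]
```

View pics/topc.png

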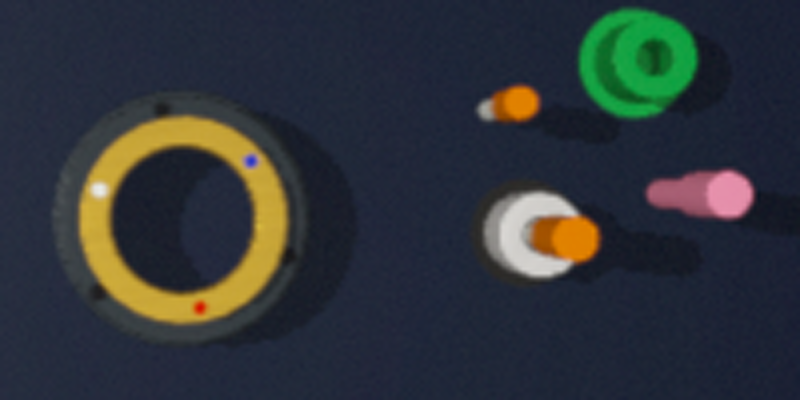

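```bash
cat >> h.py <<'E'
def rows(pos,yaw=None,o=None):
    "world target TCP -> normalised row from present measured pose (yaw = change, deg, world)"
    o=o or ctrl.get_obs(); Rt=Ro.from_rotvec(o['tool_rot']).as_matrix()
    return (Rt.T@(np.array(pos)-o['tool_pos'])/0.6).round(4)
E
python3 - <<'E'
from h import *
m=ctrl.camera_model('wrist');print(np.array(m['tool_from_camera']).round(3).tolist(),m['mtx'])
for p in [(.36,.45,.33),(.47,.2,.33),(.50,-.12,.34)]: print(rows(p))
o=ctrl.get_obs();print(Ro.from_rotvec(o['tool_rot']).as_matrix().round(3))
s=load('top')
for n,u,v,z in [('drift',384,260,.135),('red',290,276.75,.064),('blue',302.75,240.25,.064),('white',264.75,247.5,.064)]: print(n,pt(s,u,v,z).round(4))
E
```

```text
[[-0.0, -0.946, -0.324, 0.083], [1.0, -0.001, 0.001, -0.0], [-0.002, -0.324, 0.946, -0.071], [0.0, 0.0, 0.0, 1.0]] [[331.70345253   0.         282.5071592 ]
 [  0.         331.70345253 208.25883489]
 [  0.           0.           1.        ]]
[-0.3917 -0.164  -0.0452]
[-0.6741 -0.521  -0.0446]
[-0.8569 -1.0246 -0.0603]
[[-0.968  0.252 -0.001]
 [ 0.252  0.968 -0.002]
 [ 0.    -0.002 -1.   ]]
drift [ 0.499  -0.2418  0.135 ]
red [ 0.4624 -0.0478  0.064 ]
blue [ 0.5431 -0.0775  0.064 ]
white [0.5281 0.0076 0.064 ]
```

>>> apply_moves(
  rows=[-0.39,-0.16,-0.05,0,0,0,-0.39,-0.16,-0.05,0,0,0.1,-0.39,-0.16,-0.05,0,0,0.167,-0.39,-0.16,-0.05,0,0,0.167,-0.39,-0.16,-0.05,0,0,0.167,-0.67,-0.52,-0.05,0,0,0.167,-0.67,-0.52,-0.05,0,0,0.167,-0.67,-0.52,-0.05,0,0,0.167,-0.67,-0.52,-0.05,0,0,0.167,-0.67,-0.52,-0.05,0,0,0.167,-0.67,-0.52,-0.05,0,0,0.167,-0.85,-0.98,-0.05,0,0,0.167,-0.85,-0.98,-0.05,0,0,0.167,-0.85,-0.98,-0.05,0,0,0.167,-0.85,-0.98,-0.05,0,0,0.167,-0.85,-0.98,-0.05,0,0,0.167,-0.85,-0.98,-0.05,0,0,0.167,-0.85,-0.98,-0.05,0,0,0.167,-0.85,-0.98,-0.05,0,0,0.167],
  grip=1,
)

```text
t: 2.0
tool_pos: [0.5026, -0.0935, 0.3332]
tool_rot: [-0.807, -3.035, -0.001]
contact_force: [-0.3, 0.2, 0.5]
opening: 0.0853
grip_force: 0.0
```

```bash
python3 - <<'E'
from h import *
s=snap('wrist');save(s,'w1');print(ctrl.get_obs()['tool_pos'],ctrl.get_obs()['contact_force'])
E
```

```text
[ 0.50261797 -0.09253649  0.333356  ] [0.06969455 0.02975527 0.20234396]
```

View pics/w1.png

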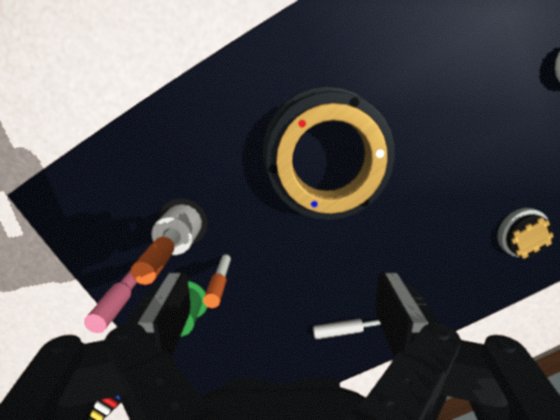

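Wrist view: red (302,123), blue (314,204), white (379,154), drift handle end (146,273), holder rim (177,229). I'll refine these by colour centroid and check with depth.

```bash
python3 - <<'E'
from h import *
s=load('w1'); im=s['im'].astype(int); P={}
for n,u,v,c in [('red',302,123,2),('blue',314,204,0),('white',379,154,None)]:
    p=im[v-8:v+9,u-8:u+9]; 
    oth=p.sum(2)-p[...,c] if c is not None else None
    m=(p[...,c]>0.75*oth) if c is not None else (p[...,0]>130)
    ys,xs=np.nonzero(m); a=u-8+xs.mean(); b=v-8+ys.mean()
    X=pt(s,a,b); P[n]=X; print(n,m.sum(),a,b,X.round(4),pt(s,a,b,.062).round(4))
C=sum(P.values())/3; print('centre',C.round(4),[ (np.linalg.norm(P[k]-C).round(4),np.degrees(np.arctan2(*(P[k]-C)[1::-1])).round(1)) for k in P])
for uv in [(146,273),(150,265)]: print('handle',pt(s,*uv).round(4),pt(s,*uv,.135).round(4))
# holder rim points by depth
H=[(u,v,*pt(s,u,v)) for u in range(145,210) for v in range(195,260)]
H=np.array(H); k=(abs(H[:,4]-.05)<.004); print('rim',k.sum(),H[k].mean(0).round(4),H[k].min(0).round(3),H[k].max(0).round(3))
# base top height
D=np.array([pt(s,u,v) for u in range(255,405) for v in range(80,225)]); r=np.hypot(*(D-C)[:,:2].T)
k=(r>.061)&(r<.067)&(D[:,2]>.035); print('base top z',np.median(D[k,2]),'flange',np.median(D[(r>.045)&(r<.055),2]))
k=(r<.03);print('bench',np.median(D[k,2]))
E
```

```text
red 269 302.0 123.0 [ 0.4628 -0.0479  0.062 ] [ 0.4628 -0.0479  0.062 ]
blue 31 313.741935483871 203.6451612903226 [ 0.5436 -0.0778  0.0629] [ 0.5439 -0.0779  0.062 ]
white 76 379.5921052631579 153.1578947368421 [0.5288 0.0073 0.0638] [0.5293 0.0077 0.062 ]
centre [ 0.5117 -0.0395  0.0629] [(np.float64(0.0497), np.float64(-170.2)), (np.float64(0.0499), np.float64(-50.3)), (np.float64(0.0498), np.float64(70.0))]
handle [ 0.5018 -0.2388  0.1363] [ 0.5021 -0.2396  0.135 ]
handle [ 0.4973 -0.2312  0.1348] [ 0.4973 -0.2311  0.135 ]
rim 817 [ 1.742338e+02  2.320404e+02  4.980000e-01 -2.357000e-01  5.030000e-02] [ 1.51e+02  2.17e+02  4.77e-01 -2.64e-01  4.60e-02] [ 1.92e+02  2.53e+02  5.24e-01 -2.18e-01  5.40e-02]
base top z 0.050908269567360775 flange 0.062316240034775844
bench 0.002065694431901355
```

```bash
python3 - <<'E'
from h import *
for p in [(.5005,-.241,.25),(.5005,-.241,.164)]: print(rows(p))
o=ctrl.get_obs();print(Ro.from_rotvec(o['tool_rot']).as_matrix().round(4))
E
```

```text
[-0.1196 -0.2168  0.1387]
[-0.1197 -0.2168  0.2821]
[[-8.690e-01  4.948e-01 -1.000e-03]
 [ 4.948e-01  8.690e-01  8.000e-04]
 [ 1.300e-03  2.000e-04 -1.000e+00]]
```

>>> apply_moves(
  rows=[-0.12,-0.217,0.06,0,0,0,-0.12,-0.217,0.139,0,0,0,-0.12,-0.217,0.139,0,0,0,-0.12,-0.217,0.139,0,0,0,-0.12,-0.217,0.139,0,0,0,-0.12,-0.217,0.18,0,0,0,-0.12,-0.217,0.23,0,0,0,-0.12,-0.217,0.26,0,0,0,-0.12,-0.217,0.28,0,0,0,-0.12,-0.217,0.28,0,0,0,-0.12,-0.217,0.28,0,0,0],
)

```text
t: 3.15
tool_pos: [0.502, -0.241, 0.1673]
tool_rot: [0.801, 3.036, -0.001]
contact_force: [-0.4, -0.2, 0.4]
opening: 0.0853
grip_force: 0.0
```

```bash
python3 - <<'E'
from h import *
o=ctrl.get_obs();print(o['t'],o['tool_pos'],o['contact_force'],rows((.5005,-.241,.164)))
E
```

```text
3.15 [ 0.50196714 -0.24102022  0.16731293] [-0.38691529 -0.18647077  0.43460276] [ 0.0022 -0.0012  0.0055]
```

Close, so grip now with a slow settle.

>>> apply_moves(
  rows=[0.002,-0.001,0.004,0,0,0,0.002,-0.001,0.004,0,0,0,0.002,-0.001,0.004,0,0,0,0.002,-0.001,0.004,0,0,0,0.002,-0.001,0.004,0,0,0,0.002,-0.001,0.004,0,0,0,0.002,-0.001,0.004,0,0,0,0.002,-0.001,0.004,0,0,0,0.002,-0.001,0.004,0,0,0,0.002,-0.001,0.004,0,0,0],
  grip=0,
  grip_force=80,
)

```text
t: 4.15
tool_pos: [0.5, -0.2417, 0.1641]
tool_rot: [0.803, 3.036, -0.001]
contact_force: [0.5, -0.4, 4.6]
opening: 0.0212
grip_force: 78.2
```

```bash
python3 - <<'E'
from h import *
o=ctrl.get_obs();print(o['t'],o['tool_pos'],o['contact_force'],o['opening'])
E
```

```text
4.15 [ 0.50002267 -0.2417243   0.16408938] [ 0.51871435 -0.36490301  4.63366232] 0.021188220000826874
```

>>> apply_moves(
  rows=[0,0,-0.02,0,0,0,0,0,-0.06,0,0,0,0,0,-0.12,0,0,0,0,0,-0.18,0,0,0,0,0,-0.2,0,0,0,0,0,-0.2,0,0,0,0,0,-0.2,0,0,0],
)

```text
t: 4.85
tool_pos: [0.4991, -0.241, 0.2815]
tool_rot: [-0.803, -3.034, -0.002]
contact_force: [0.2, 1.1, -2.0]
opening: 0.0214
grip_force: 78.2
```

```bash
python3 - <<'E'
from h import *
o=ctrl.get_obs();print(o['t'],o['tool_pos'],o['contact_force'],o['wrist_torque'],o['opening'])
w=snap('wrist');save(w,'w2');s=snap('side');save(s,'s2')
a=np.hstack([w['im'][60:420,80:480],cv2.resize(s['im'][100:420,180:400],(400,582))[:360]])
cv2.imwrite('pics/g.png',a)
E
```

```text
4.85 [ 0.49905656 -0.240987    0.28148763] [ 0.21050223  1.05482585 -2.01296351] [-0.0052318  -0.02545052 -0.05564723] 0.02142070962180226
```

View pics/g.png

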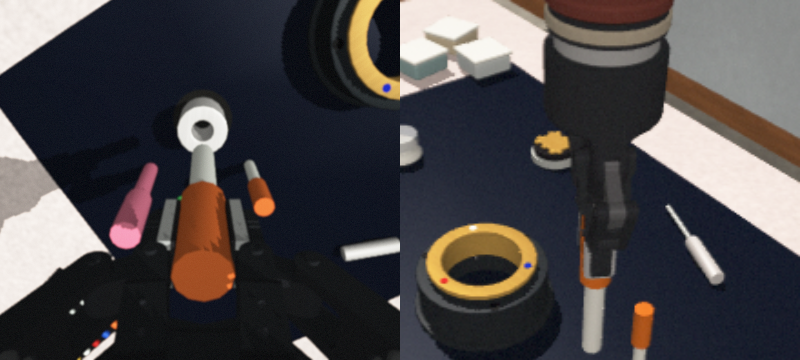

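The drift is held upright; the wrist crop shows its tip near (203,148), full-frame (283,208), and the holder rim near (203,127), full-frame (283,187). I'll check the tip against the tool axis and plan the red dot.

```bash
python3 - <<'E'
from h import *
w=load('w2'); o=ctrl.get_obs(); m=ctrl.camera_model('wrist'); T=np.linalg.inv(np.array(m['tool_from_camera']))
for z in (.03,.09,.164):
    c=T@np.array([0,0,z,1]); x=c[:2]/c[2]; x=x*(1+m['k1']*(x@x)); print('axis proj',z,(np.array(m['mtx'])[:2,:2]@x+np.array(m['mtx'])[:2,2]).round(1))
Rt=Ro.from_rotvec(o['tool_rot']).as_matrix()
# shaft/handle points by depth in tool coords
Q=[]
for v in range(200,360):
  for u in range(240,330):
    if w['d'][v,u]>0: Q.append(Rt.T@(pt(w,u,v)-o['tool_pos']))
Q=np.array(Q)
for a,b in [(.05,.08),(.092,.11),(.11,.13),(.13,.15),(.15,.162),(.162,.18)]:
    k=(Q[:,2]>a)&(Q[:,2]<b)&(abs(Q[:,1])<.015)&(abs(Q[:,0])<.03); q=Q[k]
    if len(q): print(a,b,len(q),'y mid',((q[:,1].min()+q[:,1].max())/2).round(4),'y wid',np.ptp(q[:,1]).round(4),'x front',np.percentile(q[:,0],98).round(4),'zmax',q[:,2].max().round(4))
D=np.array([pt(w,u,v) for u in range(250,320) for v in range(145,215)]);k=abs(D[:,2]-.05)<.004
print('rim',D[k].min(0),D[k].max(0))
for n,p in dict(red=(.4628,-.0479),blue=(.5437,-.0778),white=(.529,.0074)).items(): print(n,rows((*p,.24)))
E
```

```text
axis proj 0.03 [283.2 332. ]
axis proj 0.09 [282.8 257.5]
axis proj 0.164 [282.5 211.8]
0.05 0.08 1832 y mid 0.0 y wid 0.03 x front 0.0108 zmax 0.08
0.092 0.11 237 y mid -0.0004 y wid 0.0154 x front 0.0067 zmax 0.11
0.11 0.13 285 y mid -0.0002 y wid 0.0159 x front 0.0066 zmax 0.13
0.13 0.15 219 y mid -0.0002 y wid 0.016 x front 0.0065 zmax 0.15
0.15 0.162 107 y mid -0.0001 y wid 0.0155 x front 0.0067 zmax 0.1618
0.162 0.18 3 y mid 0.003 y wid 0.0097 x front 0.0055 zmax 0.1624
rim [ 0.47696038 -0.26612421  0.04602439] [ 0.52408023 -0.21844166  0.05265359]
red [0.2107 0.2498 0.0686]
blue [0.0689 0.2732 0.0679]
white [0.1604 0.3845 0.0684]
```

>>> apply_moves(
  rows=[0.21,0.25,0.03,0,0,0,0.21,0.25,0.06,0,0,0,0.21,0.25,0.068,0,0,0,0.21,0.25,0.068,0,0,0,0.21,0.25,0.075,0,0,0,0.21,0.25,0.082,0,0,0,0.21,0.25,0.085,0,0,0,0.21,0.25,0.085,0,0,0,0.21,0.25,0.085,0,0,0],
)

```text
t: 5.85
tool_pos: [0.4647, -0.0499, 0.2328]
tool_rot: [0.806, 3.036, -0.0]
contact_force: [-0.3, 0.1, -0.4]
opening: 0.0215
grip_force: 78.6
```

```bash
cat > st.py <<'E'
from h import *
o=ctrl.get_obs();print(o['t'],o['tool_pos'].round(5),o['contact_force'].round(2),(Ro.from_rotvec(o['tool_rot']).as_matrix()).round(4).tolist())
for n,p in dict(red=(.4628,-.0479),blue=(.5437,-.0778),white=(.529,.0074)).items(): print(n,rows((*p,.23)))
E
python3 st.py
```

```text
5.85 [ 0.46474 -0.04992  0.23277] [-0.26  0.14 -0.35] [[-0.8683, 0.4961, 0.0002], [0.4961, 0.8683, -0.0002], [-0.0003, -0.0, -1.0]]
red [0.0045 0.0013 0.0046]
blue [-0.1373  0.0249  0.0047]
white [-0.0456  0.1361  0.0046]
```

>>> apply_moves(
  rows=[0.003,0.001,0.004,0,0,0,0.004,0.001,0.008,0,0,0,0.004,0.001,0.01,0,0,0,0.004,0.001,0.0115,0,0,0,0.004,0.001,0.013,0,0,0,0.004,0.001,0.0145,0,0,0],
)

```text
t: 6.45
tool_pos: [0.4627, -0.0472, 0.2245]
tool_rot: [0.803, 3.037, -0.001]
contact_force: [-1.2, -1.0, 4.8]
opening: 0.0212
grip_force: 78.7
```

```bash
python3 st.py
```

```text
6.45 [ 0.46271 -0.04723  0.22453] [-1.2  -1.02  4.78] [[-0.8693, 0.4942, 0.0002], [0.4942, 0.8693, -0.0007], [-0.0005, -0.0005, -1.0]]
red [-0.0007 -0.0009 -0.0091]
blue [-0.1425  0.0224 -0.0091]
white [-0.0511  0.1338 -0.0092]
```

>>> apply_moves(
  rows=[0,0,0.0015,0,0,0,0,0,0.003,0,0,0,0,0,0.003,0,0,0],
)

```text
t: 6.75
tool_pos: [0.4625, -0.0472, 0.2219]
tool_rot: [-0.803, -3.037, 0.001]
contact_force: [-2.9, -1.1, 2.8]
opening: 0.0213
grip_force: 78.7
```

```bash
python3 st.py
```

```text
6.75 [ 0.46252 -0.04716  0.22194] [-2.92 -1.14  2.78] [[-0.8693, 0.4943, -0.0002], [0.4943, 0.8693, -0.0004], [-0.0, -0.0004, -1.0]]
red [-0.001  -0.0008 -0.0134]
blue [-0.1429  0.0225 -0.0134]
white [-0.0514  0.1338 -0.0135]
```

>>> apply_moves(
  rows=[0,0,-0.017,0,0,0,-0.07,0.011,-0.017,0,0,0,-0.143,0.0225,-0.017,0,0,0,-0.143,0.0225,-0.017,0,0,0,-0.143,0.0225,-0.014,0,0,0,-0.143,0.0225,-0.0095,0,0,0,-0.143,0.0225,-0.008,0,0,0,-0.143,0.0225,-0.0065,0,0,0,-0.143,0.0225,-0.005,0,0,0,-0.143,0.0225,-0.0035,0,0,0,-0.143,0.0225,-0.002,0,0,0,-0.143,0.0225,-0.002,0,0,0],
)

```text
t: 7.95
tool_pos: [0.544, -0.0778, 0.2239]
tool_rot: [0.803, 3.037, 0.0]
contact_force: [-1.3, 0.3, 3.5]
opening: 0.0209
grip_force: 78.6
```

```bash
python3 st.py
```

```text
7.95 [ 0.54396 -0.07776  0.22393] [-1.32  0.31  3.48] [[-0.8693, 0.4944, 0.0006], [0.4944, 0.8693, -0.0001], [-0.0006, 0.0002, -1.0]]
red [ 0.1422 -0.0236 -0.0102]
blue [ 0.0003 -0.0003 -0.0101]
white [ 0.0918  0.1111 -0.0101]
```

>>> apply_moves(
  rows=[0,0,-0.017,0,0,0,0.046,0.055,-0.017,0,0,0,0.092,0.111,-0.017,0,0,0,0.092,0.111,-0.017,0,0,0,0.092,0.111,-0.014,0,0,0,0.092,0.111,-0.0095,0,0,0,0.092,0.111,-0.008,0,0,0,0.092,0.111,-0.0065,0,0,0,0.092,0.111,-0.005,0,0,0,0.092,0.111,-0.0035,0,0,0,0.092,0.111,-0.002,0,0,0,0.092,0.111,-0.0005,0,0,0,0.092,0.111,-0.0005,0,0,0],
)

```text
t: 9.25
tool_pos: [0.529, 0.0071, 0.2241]
tool_rot: [0.803, 3.036, -0.001]
contact_force: [-1.7, -1.9, 3.1]
opening: 0.0216
grip_force: 79.0
```

```bash
python3 st.py
```

```text
9.25 [0.52898 0.00713 0.22407] [-1.69 -1.92  3.11] [[-0.8693, 0.4944, 0.0007], [0.4944, 0.8693, -0.0009], [-0.0011, -0.0005, -1.0]]
red [ 0.0505 -0.1343 -0.0099]
blue [-0.0913 -0.1109 -0.0097]
white [ 0.0002  0.0004 -0.0099]
```

>>> apply_moves(
  rows=[0,0,0.0015,0,0,0,0,0,0.003,0,0,0,0,0,0.003,0,0,0,0,0,-0.017,0,0,0,-0.046,-0.055,-0.017,0,0,0,-0.0915,-0.111,-0.017,0,0,0,-0.0915,-0.111,-0.017,0,0,0,-0.0915,-0.111,-0.01,0,0,0,-0.0915,-0.111,-0.005,0,0,0,-0.0915,-0.111,-0.002,0,0,0,-0.0915,-0.111,0,0,0,0,-0.0915,-0.111,0.0015,0,0,0,-0.0915,-0.111,0.003,0,0,0,-0.0915,-0.111,0.003,0,0,0],
)

```text
t: 10.65
tool_pos: [0.5436, -0.0771, 0.2219]
tool_rot: [-0.803, -3.037, -0.001]
contact_force: [-1.9, 1.4, 3.7]
opening: 0.0215
grip_force: 79.0
```

```bash
python3 st.py
```

```text
10.65 [ 0.54361 -0.07711  0.22194] [-1.89  1.43  3.73] [[-0.8694, 0.494, 0.0002], [0.494, 0.8694, 0.0008], [0.0002, 0.0008, -1.0]]
red [ 0.1411 -0.0242 -0.0134]
blue [-0.0007 -0.0009 -0.0134]
white [ 0.0908  0.1104 -0.0133]
```

>>> apply_moves(
  rows=[0,0,0.001,0,0,0,0,0,0.002,0,0,0,0,0,0.003,0,0,0,0,0,0.003,0,0,0],
)

```text
t: 11.05
tool_pos: [0.5438, -0.0775, 0.2201]
tool_rot: [0.803, 3.037, 0.001]
contact_force: [-1.0, 2.2, 4.8]
opening: 0.0214
grip_force: 79.1
```

```bash
python3 st.py
```

```text
11.05 [ 0.54378 -0.07752  0.22007] [-0.98  2.23  4.76] [[-0.8692, 0.4945, 0.0007], [0.4945, 0.8692, 0.0004], [-0.0004, 0.0007, -1.0]]
red [ 0.1417 -0.0238 -0.0166]
blue [-0.0001 -0.0005 -0.0165]
white [ 0.0914  0.1108 -0.0165]
```

>>> apply_moves(
  rows=[0,0,-0.017,0,0,0,0.046,0.055,-0.017,0,0,0,0.0915,0.111,-0.017,0,0,0,0.0915,0.111,-0.017,0,0,0,0.0915,0.111,-0.01,0,0,0,0.0915,0.111,-0.006,0,0,0,0.0915,0.111,-0.004,0,0,0,0.0915,0.111,-0.0025,0,0,0,0.0915,0.111,-0.001,0,0,0,0.0915,0.111,0.0,0,0,0,0.0915,0.111,0.0,0,0,0],
)

```text
t: 12.15
tool_pos: [0.529, 0.0068, 0.2205]
tool_rot: [0.804, 3.036, -0.002]
contact_force: [-2.2, -2.0, 4.0]
opening: 0.0213
grip_force: 79.3
```

```bash
python3 st.py
```

```text
12.15 [0.52895 0.00683 0.22045] [-2.17 -1.98  4.04] [[-0.8691, 0.4947, 0.0004], [0.4947, 0.8691, -0.0012], [-0.0009, -0.0009, -1.0]]
red [ 0.0507 -0.1338 -0.0158]
blue [-0.0911 -0.1104 -0.0157]
white [ 0.0004  0.0009 -0.0159]
```

Red next, to the same level.

>>> apply_moves(
  rows=[0,0,-0.017,0,0,0,0.025,-0.067,-0.017,0,0,0,0.0505,-0.134,-0.017,0,0,0,0.0505,-0.134,-0.017,0,0,0,0.0505,-0.134,-0.01,0,0,0,0.0505,-0.134,-0.006,0,0,0,0.0505,-0.134,-0.004,0,0,0,0.0505,-0.134,-0.0025,0,0,0,0.0505,-0.134,-0.001,0,0,0,0.0505,-0.134,0.0,0,0,0,0.0505,-0.134,0.0,0,0,0],
)

```text
t: 13.25
tool_pos: [0.463, -0.0472, 0.2203]
tool_rot: [0.803, 3.037, 0.001]
contact_force: [0.1, 1.9, 2.8]
opening: 0.0213
grip_force: 79.4
```

```bash
python3 st.py
```

```text
13.25 [ 0.46303 -0.04719  0.22025] [0.14 1.87 2.77] [[-0.8694, 0.4941, 0.0007], [0.4941, 0.8694, 0.0006], [-0.0003, 0.0008, -1.0]]
red [-0.0003 -0.0012 -0.0163]
blue [-0.1421  0.0221 -0.0162]
white [-0.0506  0.1334 -0.0161]
```

Continue on red until it feels solid or 1.8 mm is reached.

>>> apply_moves(
  rows=[0,0,0.001,0,0,0,0,0,0.002,0,0,0,0,0,0.003,0,0,0,0,0,0.003,0,0,0],
)

```text
t: 13.65
tool_pos: [0.4633, -0.0474, 0.2199]
tool_rot: [0.803, 3.036, 0.001]
contact_force: [-2.5, 1.2, 8.8]
opening: 0.0214
grip_force: 79.9
```

```bash
python3 st.py
```

```text
13.65 [ 0.46333 -0.04745  0.21994] [-2.47  1.19  8.85] [[-0.8693, 0.4944, 0.0017], [0.4944, 0.8693, 0.0002], [-0.0014, 0.001, -1.0]]
red [ 0.0004 -0.0011 -0.0168]
blue [-0.1415  0.0223 -0.0165]
white [-0.05    0.1336 -0.0166]
```

>>> apply_moves(
  rows=[0,0,0.0015,0,0,0,0,0,0.003,0,0,0,0,0,0.003,0,0,0],
)

```text
t: 13.95
tool_pos: [0.4638, -0.0476, 0.2199]
tool_rot: [0.803, 3.035, 0.001]
contact_force: [-4.3, 2.2, 15.2]
opening: 0.0211
grip_force: 80.5
```

```bash
python3 st.py
```

```text
13.95 [ 0.46377 -0.04762  0.21985] [-4.3   2.23 15.25] [[-0.8693, 0.4943, 0.0026], [0.4943, 0.8693, -0.0003], [-0.0024, 0.001, -1.0]]
red [ 0.0011 -0.0012 -0.0169]
blue [-0.1407  0.0222 -0.0166]
white [-0.0492  0.1335 -0.0167]
```

>>> apply_moves(
  rows=[0,0,-0.023,0,0,0,-0.07,0.011,-0.023,0,0,0,-0.1415,0.0225,-0.023,0,0,0,-0.1415,0.0225,-0.023,0,0,0,-0.1415,0.0225,-0.015,0,0,0,-0.1415,0.0225,-0.01,0,0,0,-0.1415,0.0225,-0.007,0,0,0,-0.1415,0.0225,-0.0055,0,0,0,-0.1415,0.0225,-0.004,0,0,0,-0.1415,0.0225,-0.0025,0,0,0,-0.1415,0.0225,-0.001,0,0,0,-0.1415,0.0225,-0.001,0,0,0],
)

```text
t: 15.15
tool_pos: [0.5433, -0.0778, 0.2199]
tool_rot: [0.803, 3.036, -0.001]
contact_force: [-5.0, 1.0, 10.8]
opening: 0.0215
grip_force: 80.3
```

```bash
python3 st.py
```

```text
15.15 [ 0.54325 -0.07776  0.21992] [-4.96  0.96 10.85] [[-0.8694, 0.4941, 0.0008], [0.4941, 0.8694, -0.0008], [-0.0011, -0.0003, -1.0]]
red [ 0.1411 -0.023  -0.0169]
blue [-0.0007  0.0003 -0.0168]
white [ 0.0908  0.1116 -0.0169]
```

Blue is solid at .2199 too. Same on white.

>>> apply_moves(
  rows=[0,0,-0.022,0,0,0,0.046,0.055,-0.022,0,0,0,0.091,0.111,-0.022,0,0,0,0.091,0.111,-0.022,0,0,0,0.091,0.111,-0.014,0,0,0,0.091,0.111,-0.009,0,0,0,0.091,0.111,-0.006,0,0,0,0.091,0.111,-0.0045,0,0,0,0.091,0.111,-0.003,0,0,0,0.091,0.111,-0.0015,0,0,0,0.091,0.111,0,0,0,0,0.091,0.111,0,0,0,0],
)

```text
t: 16.35
tool_pos: [0.5294, 0.0063, 0.2199]
tool_rot: [0.804, 3.036, -0.002]
contact_force: [-4.2, 0.4, 11.9]
opening: 0.0212
grip_force: 80.6
```

```bash
python3 st.py
```

```text
16.35 [0.52938 0.00626 0.21988] [-4.24  0.43 11.92] [[-0.8689, 0.495, 0.0011], [0.495, 0.8689, -0.0013], [-0.0016, -0.0006, -1.0]]
red [ 0.0517 -0.1334 -0.0169]
blue [-0.0901 -0.1099 -0.0167]
white [ 0.0015  0.0013 -0.0169]
```

All three dots are at the same solid height (.2199). Now the proof pushes, starting with red.

>>> apply_moves(
  rows=[0,0,-0.022,0,0,0,0.025,-0.067,-0.022,0,0,0,0.0505,-0.134,-0.022,0,0,0,0.0505,-0.134,-0.022,0,0,0,0.0505,-0.134,-0.014,0,0,0,0.0505,-0.134,-0.009,0,0,0,0.0505,-0.134,-0.006,0,0,0,0.0505,-0.134,-0.003,0,0,0,0.0505,-0.134,0,0,0,0,0.0505,-0.134,0.002,0,0,0,0.0505,-0.134,0.0035,0,0,0,0.0505,-0.134,0.0035,0,0,0],
)

```text
t: 17.55
tool_pos: [0.4643, -0.0478, 0.2198]
tool_rot: [0.801, 3.035, -0.001]
contact_force: [-6.6, 0.9, 20.2]
opening: 0.0217
grip_force: 81.5
```

```bash
python3 st.py
```

```text
17.55 [ 0.4643  -0.04783  0.21977] [-6.64  0.87 20.19] [[-0.8699, 0.4933, 0.002], [0.4933, 0.8699, -0.0015], [-0.0025, -0.0003, -1.0]]
red [ 0.0021 -0.0013 -0.0171]
blue [-0.1398  0.0218 -0.0167]
white [-0.0484  0.1333 -0.017 ]
```

>>> apply_moves(
  rows=[0,0,0,0,0,0,0,0,0,0,0,0,0,0,0,0,0,0,0,0,0,0,0,0,0,0,0,0,0,0,0,0,-0.026,0,0,0,-0.07,0.011,-0.026,0,0,0,-0.1415,0.0225,-0.026,0,0,0,-0.1415,0.0225,-0.026,0,0,0,-0.1415,0.0225,-0.018,0,0,0,-0.1415,0.0225,-0.013,0,0,0,-0.1415,0.0225,-0.01,0,0,0,-0.1415,0.0225,-0.007,0,0,0,-0.1415,0.0225,-0.004,0,0,0,-0.1415,0.0225,-0.002,0,0,0,-0.1415,0.0225,0,0,0,0,-0.1415,0.0225,0,0,0,0],
)

```text
t: 19.25
tool_pos: [0.5434, -0.078, 0.2198]
tool_rot: [0.802, 3.035, -0.001]
contact_force: [-7.1, 2.0, 17.1]
opening: 0.0213
grip_force: 81.4
```

```bash
python3 st.py
```

```text
19.25 [ 0.54344 -0.078    0.21982] [-7.07  1.96 17.12] [[-0.8694, 0.494, 0.0022], [0.494, 0.8694, -0.001], [-0.0024, 0.0002, -1.0]]
red [ 0.1416 -0.0228 -0.0173]
blue [-0.0003  0.0005 -0.017 ]
white [ 0.0912  0.1119 -0.0172]
```

>>> apply_moves(
  rows=[0,0,0.0015,0,0,0,0,0,0.0015,0,0,0,0,0,0.0015,0,0,0,0,0,0.0015,0,0,0,0,0,0.0015,0,0,0,0,0,0.0015,0,0,0,0,0,-0.025,0,0,0,0.046,0.055,-0.025,0,0,0,0.091,0.111,-0.025,0,0,0,0.091,0.111,-0.025,0,0,0,0.091,0.111,-0.017,0,0,0,0.091,0.111,-0.012,0,0,0,0.091,0.111,-0.009,0,0,0,0.091,0.111,-0.006,0,0,0,0.091,0.111,-0.003,0,0,0,0.091,0.111,0,0,0,0,0.091,0.111,0.0015,0,0,0,0.091,0.111,0.0015,0,0,0],
)

```text
t: 21.05
tool_pos: [0.5299, 0.0056, 0.2197]
tool_rot: [0.804, 3.034, -0.001]
contact_force: [-8.3, -0.8, 23.3]
opening: 0.0212
grip_force: 82.0
```

```bash
python3 st.py
```

```text
21.05 [0.52994 0.0056  0.21973] [-8.34 -0.84 23.27] [[-0.8686, 0.4954, 0.0022], [0.4954, 0.8686, -0.0014], [-0.0026, -0.0002, -1.0]]
red [ 0.053  -0.1329 -0.0172]
blue [-0.0888 -0.1094 -0.0169]
white [ 0.0028  0.0018 -0.0171]
```

>>> apply_moves(
  rows=[0,0,-0.0008,0,0,0,0,0,-0.0008,0,0,0,0,0,-0.0008,0,0,0,0,0,-0.0008,0,0,0,0,0,-0.0008,0,0,0,0,0,-0.0008,0,0,0,0,0,-0.0008,0,0,0,0,0,-0.04,0,0,0,0,0,-0.1,0,0,0,0,0,-0.11,0,0,0,0,0,-0.11,0,0,0,0,0,-0.11,0,0,0],
)

```text
t: 22.25
tool_pos: [0.528, 0.0066, 0.2783]
tool_rot: [-0.804, -3.035, 0.001]
contact_force: [0.3, 0.3, -1.5]
opening: 0.0216
grip_force: 79.3
```

```bash
cat > tip.py <<'E'
from h import *
o=ctrl.get_obs(); w=snap('wrist'); save(w,'w3'); Rt=Ro.from_rotvec(o['tool_rot']).as_matrix()
Q=np.array([Rt.T@(pt(w,u,v)-o['tool_pos']) for v in range(200,360) for u in range(240,330) if w['d'][v,u]>0])
for a,b in [(.092,.11),(.13,.15),(.15,.162)]:
    q=Q[(Q[:,2]>a)&(Q[:,2]<b)&(abs(Q[:,1])<.015)&(abs(Q[:,0])<.03)]
    print(a,b,len(q),'ymid',((q[:,1].min()+q[:,1].max())/2).round(4),'x front',np.percentile(q[:,0],98).round(4))
k=(abs(Q[:,1])<.012)&(abs(Q[:,0])<.015)&(Q[:,2]<.18); print('zmax',np.percentile(Q[k,2],99.8))
print(o['t'],o['tool_pos'],o['contact_force'],rows((.4995,-.2412,.30)))
E
python3 tip.py
```

```text
0.092 0.11 218 ymid -0.0004 x front 0.0073
0.13 0.15 219 ymid -0.0002 x front 0.0072
0.15 0.162 117 ymid -0.0 x front 0.0071
zmax 0.16089866947123313
22.25 [0.52797395 0.00655916 0.27825878] [ 0.33354941  0.33577377 -1.4905204 ] [-0.1634 -0.3823 -0.0372]
```

>>> apply_moves(
  rows=[-0.08,-0.19,-0.035,0,0,0,-0.163,-0.382,-0.035,0,0,0,-0.163,-0.382,-0.035,0,0,0,-0.163,-0.382,-0.035,0,0,0,-0.163,-0.382,-0.035,0,0,0,-0.163,-0.382,-0.035,0,0,0,-0.163,-0.382,0.03,0,0,0,-0.163,-0.382,0.07,0,0,0,-0.163,-0.382,0.07,0,0,0,-0.163,-0.382,0.07,0,0,0,-0.163,-0.382,0.07,0,0,0],
)

```text
t: 23.4
tool_pos: [0.5009, -0.2406, 0.2394]
tool_rot: [0.802, 3.035, -0.001]
contact_force: [0.5, 0.7, -0.5]
opening: 0.0214
grip_force: 79.4
```

```bash
python3 - <<'E'
from h import *
o=ctrl.get_obs();print(o['t'],o['tool_pos'],o['contact_force'],rows((.4998,-.2414,.164)))
w=snap('wrist');save(w,'w4');cv2.imwrite('pics/w4c.png',cv2.resize(w['im'][160:280,220:350],None,fx=4,fy=4,interpolation=cv2.INTER_CUBIC))
E
```

```text
23.4 [ 0.50088617 -0.24062106  0.23937488] [ 0.50525839  0.68338643 -0.52268065] [ 0.0012 -0.002   0.1256]
```

View pics/w4c.png

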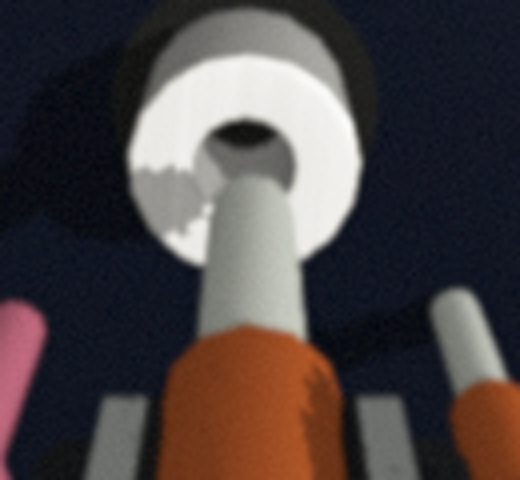

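The tip sits about 1 px right of the bore centre (250 vs 246 in the crop), which agrees with the computed −y correction. Now insert.

>>> apply_moves(
  rows=[0.001,-0.002,0.01,0,0,0,0.001,-0.002,0.025,0,0,0,0.001,-0.002,0.035,0,0,0,0.001,-0.002,0.045,0,0,0,0.001,-0.002,0.055,0,0,0,0.001,-0.002,0.055,0,0,0],
)

```text
t: 24.05
tool_pos: [0.4985, -0.2411, 0.2034]
tool_rot: [-0.803, -3.035, -0.001]
contact_force: [-0.2, -0.5, -1.2]
opening: 0.0215
grip_force: 79.4
```

```bash
python3 - <<'E'
from h import *
o=ctrl.get_obs();print(o['t'],o['tool_pos'],o['contact_force'],rows((.4998,-.2414,.164)))
E
```

```text
24.05 [ 0.49847954 -0.24107391  0.20338549] [-0.24362342 -0.54868425 -1.15344317] [-0.0023  0.0006  0.0656]
```

In the bore without contact. Down to the bottom.

>>> apply_moves(
  rows=[-0.002,0,0.015,0,0,0,-0.002,0,0.03,0,0,0,-0.002,0,0.042,0,0,0,-0.002,0,0.052,0,0,0,-0.002,0,0.06,0,0,0,-0.002,0,0.064,0,0,0,-0.002,0,0.064,0,0,0,-0.002,0,0.064,0,0,0],
)

```text
t: 24.85
tool_pos: [0.5003, -0.2421, 0.1668]
tool_rot: [0.803, 3.037, -0.0]
contact_force: [-0.0, 0.0, -1.5]
opening: 0.0212
grip_force: 79.4
```

```bash
python3 - <<'E'
from h import *
o=ctrl.get_obs();print(o['t'],o['tool_pos'],o['contact_force'],rows((.4998,-.2414,.164)))
E
```

```text
24.85 [ 0.50027497 -0.24213083  0.16680529] [-0.02698214  0.02476295 -1.54310397] [0.0013 0.0007 0.0047]
```

>>> apply_moves(
  rows=[0.001,0,0.002,0,0,0,0.001,0,0.0035,0,0,0,0.001,0,0.0045,0,0,0,0.001,0,0.0045,0,0,0,0.001,0,0.0045,0,0,0],
)

```text
t: 25.35
tool_pos: [0.4997, -0.2418, 0.1641]
tool_rot: [0.803, 3.037, -0.0]
contact_force: [-0.7, 0.7, 1.6]
opening: 0.0216
grip_force: 79.7
```

>>> apply_moves(
  rows=[0,0,0,0,0,0,0,0,0,0,0,0,0,0,0,0,0,0,0,0,0,0,0,0,0,0,0,0,0,0,0,0,0,0,0,0,0,0,0,0,0,0,0,0,0,0,0,0],
  grip=1,
)

```text
t: 26.15
tool_pos: [0.4996, -0.2417, 0.1638]
tool_rot: [0.803, 3.037, -0.0]
contact_force: [0.8, -0.1, -0.7]
opening: 0.0852
grip_force: 0.0
```

```bash
python3 - <<'E'
from h import *
o=ctrl.get_obs();print(o['t'],o['tool_pos'],o['contact_force'],o['opening'])
E
```

```text
26.15 [ 0.49959856 -0.24171553  0.16382401] [ 0.79979447 -0.14900894 -0.68644294] 0.08522686437689542
```

Rise and look at the result.

>>> apply_moves(
  rows=[0,0,-0.05,0,0,0,0,0,-0.1,0,0,0,0,0,-0.18,0,0,0,0,0,-0.25,0,0,0,0,0,-0.28,0,0,0,0.05,0.15,-0.28,0,0,0,0.06,0.2,-0.28,0,0,0,0.06,0.2,-0.28,0,0,0,0.06,0.2,-0.28,0,0,0,0.06,0.2,-0.28,0,0,0],
)

```text
t: 27.15
tool_pos: [0.5276, -0.1194, 0.3318]
tool_rot: [0.801, 3.038, -0.001]
contact_force: [-0.5, 0.1, -0.5]
opening: 0.0854
grip_force: 0.0
```

```bash
python3 - <<'E'
from h import *
s=snap('wrist');save(s,'w5')
C=np.array([.5117,-.0395])
D=np.array([pt(s,u,v) for u in range(200,500) for v in range(60,260) if s['d'][v,u]>0]);r=np.hypot(*(D[:,:2]-C).T)
k=(r>.045)&(r<.055)&(D[:,2]>.03);print('flange',np.median(D[k,2]),'base',np.median(D[(r>.061)&(r<.067)&(D[:,2]>.03),2]))
for n,p in dict(red=(.4628,-.0479),blue=(.5437,-.0778),white=(.529,.0074)).items(): print(n,np.median(D[np.hypot(*(D[:,:2]-p).T)<.006,2]))
E
```

```text
flange 0.056765979224487256 base 0.050850321533944115
red 0.0566122097108418
blue 0.05697452837833372
white 0.05677557685539264
```

View pics/w5.png

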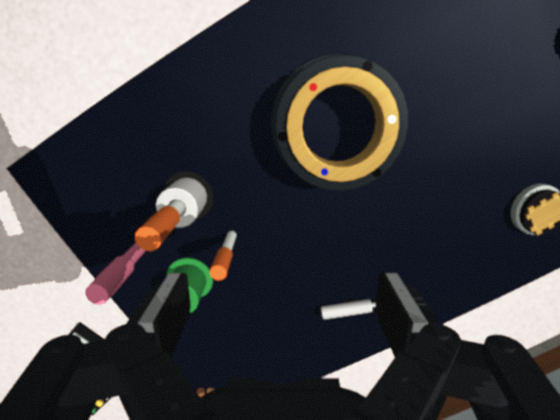

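The drift stands in its holder (handle end (149,238), rim (181,202)), and the flange top is 5.9 mm above the base at all three dots, so the cup is home. Handing in.

```bash
python3 -c "
from station import ctrl
print(ctrl.finish_job())"
```

```text
the job is handed in; nothing more can be done
None
```

The cup is seated home all round and proved at about 20 N on red, blue and white (white briefly 23 N, under the 40 N limit), the drift is back in its holder and released, and the job was handed in at about 27 s; the hand-in gave no verdict.

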